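Wedge the cupping riser tight

TASK

The stone riser that carries the tasting glasses is loose at the front. Take the wooden wedge, lay it flat on the counter with its thin end towards the riser, square to the riser's front edge and at its middle, and push it straight in under the edge until it jams tight: push steadily until it takes about 10 newtons, and not harder than 13. Leave it jammed there, do not lift or push the riser with the hand, and do not disturb the glasses or anything else.

Things in the scene. Friction and masses are not known exactly. Their poses are not given: they have to be found in the camera images.
- wedge: Plain wooden wedge, 120 mm long, 36 mm wide, 60 g, waxed smooth. Origin: centre of its underside; +x to its thin end (3 mm thick, at x = +60 mm), -x to its upright back face (27 mm high, at x = -60 mm), z up; the top slopes evenly, 1 in 5. At the start it lies on the counter left or right in front of the riser.
- wedge_tip (a point): Middle of the lower edge of the wedge's thin end (wedge x = +60 mm, underside).
- riser: Low riser: stone slab 235 x 220 x 18 mm (2 to 5 kg), top about 45 mm above this origin, hinged along its rear on two short brackets screwed to the counter. Origin on the centre line, 3 to 5 mm above the counter; +x points to the rear, away from the robot; the front edge is at x = -110 mm and runs 220 mm along y. Below the slab it is free for 150 mm behind the front edge.
- riser_edge (a point): Point at the riser's x = -110 mm, y = 0, z = 0: below the middle of the front edge. Above it a round steel tube, 12 mm thick, runs along the edge (riser y). The tube's underside is 7 to 19 mm over the counter, varying with the load and how the hinge was set; it does not follow from the measured poses. The wedge goes in 20 to 90 mm and jams against this tube.
- riser_top (a point): Middle of the slab's top as mounted (riser x = 0, y = 0, z = 45 mm). Rubber bushes in the rear hinge let the slab's front edge give upward 1 mm per 12 N. Once the wedge meets the tube the push climbs by 2 to 6 N per mm; at a push of 10 N the wedge bears on the tube with about 4 to 12 N and stays jammed by friction when let go. Over 18 N on the tube is too much.
- tumbler_a: Glass tumbler, 72 mm across, 85 mm high, standing on the rear half of the riser, to its left. Origin: centre of its underside. Leave alone.
- tumbler_b: The same tumbler, on the right of the riser's rear half. Leave alone.
- block: Plain wooden spacer block, 120 x 36 x 27 mm, of even thickness (not the wedge), on the counter on the other side. Origin: centre of its underside. Leave alone.
- mug: White mug, 84 mm across, 95 mm high, left behind. Origin: centre of its underside. Leave alone.
- enamel_cup: Blue mug, 80 mm across, 80 mm high, right behind. Origin: centre of its underside. Leave alone.
- timer: White kitchen timer, 75 x 60 x 22 mm, to the right in front. Leave alone.
- pouch: Flat paper-covered sample pack, 130 x 100 x 12 mm, to the right. Leave alone.
- spoon: Tasting spoon lying on the counter to the left. Leave alone.
Things that resemble listed ones, but are neither listed nor needed, are in the scene too. Leave any purple look-alike of the wedge alone.

How it is judged:
On the way:
1. the wedge's thin end is in under the riser's front edge, by its middle (x of wedge_tip in the frame of riser above -0.105 m and y of wedge_tip in the frame of riser between -0.04 and 0.04 m), for 0.05 s.
At the end, for the whole second after the job is handed in: The wedge lies flat on the counter (within 0.06 rad), let go and at rest, thin end at least 15 mm in under the riser's front edge, within 35 mm of its middle and within 0.2 rad of square to it, jammed so that it presses on the riser with 3 to 16 N; the tumblers stand upright on the riser (contact force between wedge and riser between 3 and 16 N and x of wedge_tip in the frame of riser above -0.095 m and y of wedge_tip in the frame of riser between -0.035 and 0.035 m and angle between the x axis of wedge and the x axis of riser, either way round below 0.2 rad and angle between wedge's own z axis and vertical below 0.06 rad and height (world z) of wedge below 0.004 m and linear speed of wedge below 0.005 m/s and angle between each of tumbler_a, tumbler_b's own z axis and vertical below 0.1 rad); the robot touches nothing.
It fails at once if the wedge is forced: more than 18 N between wedge and riser (contact force between wedge and riser above 18 N).
It fails at once if the robot lifts or pushes the riser (more than 3 N) (contact force between the arm and riser above 3 N).
It fails at once if the robot's fingers lift or push the riser (more than 3 N) (contact force between the fingers and riser above 3 N).
It fails at once if a tumbler on the riser is shifted by more than 15 mm (distance of any of tumbler_a, tumbler_b from where it was at the start of the episode above 0.015 m).
It fails at once if another thing on the counter is moved by more than 30 mm (distance of any of block, mug, enamel_cup, timer, pouch, spoon from where it was at the start of the episode above 0.03 m).
It also fails if it takes over 51 s, if anything falls off the work surface, if the arm or the gripper's body presses on something with over 40 N, if the wrist force passes 120 N, or if a joint passes its speed limit or range.

ROBOT

A 6-joint arm with a two-finger parallel gripper is mounted at the origin on the work surface. World frame = base frame: x ahead of the robot, y to its left, z up, the work surface at z = 0. Lengths are in m, angles in rad, forces in N, time in s.
With the tool pointing down it reaches from about 0.35 to 0.725 m from the base axis. Payload 4.3 kg.
Tool frame: the origin (TCP) lies on the mounting face of the last link; the fingertips stand 173 mm ahead of it and the grasp point (between the pads) lies 155 mm ahead of it (robot.tcp_to_grasp is the distance from the TCP to the grasp point, in m); z points along the fingers, y is the direction in which the jaws open and shut (so a half turn about z gives the same grasp; the last joint's range is limited). The gripper opens to 85 mm and grips with 20 to 120 N. Pads are 22 mm wide; open, the fingers measure 114 mm over their backs; the gripper's body (76 mm by 85 mm) begins 54 mm behind the grasp point. The pads swing forward as they close: fully open they stand 13 mm farther back than shut.
Start: joints at [-1.236, 0.377, 0.081, 1.274, 0, 1.46], TCP at [0.247, -0.519, 0.405] pointing down, gripper open.
Joint ranges: [-2.72, 2.72], [-0.84, 1.66], [-1.02, 1.22], [-1.77, 2.12], [-1.37, 1.28], [-3.14, 3.14]. Speed limits (rad/s): [2.57, 2.57, 3.14, 3.14, 3.14, 3.14].

INTERFACE

Orientations are given as a rotation vector (axis times angle).
In Python, from workcell import robot gives the robot as it stands. The module is installed in compiled form; this text tells all that it offers.
- The arm moves only by the tool jog_arm, never from a script. Its argument "motion" is a list of rows, each a list of 6 numbers: the shift along the tool's x, y, z as a fraction of full scale, then the turn, a rotation vector about the tool's x, y, z as a fraction of full scale. A call has 1 to 5 rows; each row shifts and turns the commanded pose from where the row before left it, along the tool's axes as they then stand; what a row does not reach is not made up. Full scale, the value 1, is 50 cm for a shift and 1.5 rad for a turn. A row lasts 1/12 s, in which the tool goes at most 41.7 mm and 7.16 degrees, less where a joint would pass 70% of its speed; a pose out of reach is approached as far as the arm can. A call with a number of a shift or a turn outside -1 to 1 is refused whole. A call with a gripper value outside its range is refused whole. "fingers" is the closure in counts, from 0 (fully open) to 255 (shut), set as the call begins (left out, the last holds). The fingers move at their own pace and stop on an object; the grip force is fixed at half the most. Time passes only in rows, so rows that do not move let the fingers close. It gives the time, the measured TCP pose, the force and the opening at its end, in the units of the state.
- robot.get_state(): the state, without advancing time (a new reading comes with each control period).
- robot.read_camera(name): name is "side" or "top"; returns the picture (400x640x3 uint8, blue, green, red); there is no depth.
- robot.get_calibration(name): a dict with "fx", "fy", "cx", "cy" (pixels), "R" (3x3) and "t" (3): a world point X has camera coordinates R X + t. Camera axes: x right, y down, z forward; pixel columns grow to the right and rows downward; lengths in m; the calibration is good to about 2 mm. A picture is of the moment at which its call begins. get_calibration takes no time and is no camera call.
- robot.close_job(): hands the job in, once; it reports no verdict.
The state is a dict: "t": time; "joint_pos": joint angles; "joint_vel": joint speeds; "effort": joint torques, N m; "position": TCP position; "tcp_rot": TCP orientation; "ft_force": force on the tool from outside, world axes, zero at the start; "moment": the same for the moment, N m; "width": finger opening in m.
Only numpy, scipy, OpenCV 4.12 (cv2) and the standard library are available. Lean on these libraries where they do the work, as an engineer would, in place of code of your own. Each camera call takes 0.05 s, during which the arm holds its last target.

## Working session

There is one attempt and no reset: what is moved stays moved. The work goes in short steps, Python scripts to look and compute and a tool call to move; the robot and the scene stay as the last step left them, time stands still between calls to the robot, and variables do not carry over. Pictures are saved under pics/ and viewed, and the job is handed in when it is done.

Besides the shell and the picture viewer there is one more tool, called after ">>>" as name([rows], argument=value, ...), one row to a line, values as JSON. jog_arm: Moves the arm, as the interface text tells. Shift numbers are shares of 50 cm and turn numbers shares of 1.5 rad, none past 1 either way. Its arguments: {"type":"object","properties":{"motion":{"type":"array","items":{"type":"array","items":{"type":"number","minimum":-1,"maximum":1}}},"fingers":{"type":"number"}},"required":["motion"]}

```bash
mkdir -p pics; ls
python3 - <<'E'
from workcell import robot
import cv2,numpy as np
np.set_printoptions(precision=4,suppress=True)
s=robot.get_state()
for k,v in s.items(): print(k,np.round(v,4))
for n in("side","top"):
    cv2.imwrite(f"pics/{n}0.png",robot.read_camera(n))
    c=robot.get_calibration(n); print(n,c)
E
```

```text
pics
t 0.0
joint_pos [-1.2363  0.3781  0.0796  1.2744  0.      1.4605]
joint_vel [ 0.0002  0.0001 -0.0009 -0.0002  0.0011  0.0005]
effort [  0.0008 -46.361   26.9871   0.0207  -0.0001   0.    ]
position [ 0.2473 -0.5187  0.4037]
tcp_rot [-3.0621 -0.6925  0.0003]
ft_force [ 0.4206  0.4882 -0.0712]
moment [-0.0142 -0.026   0.016 ]
width 0.0854
side {'fx': 424.2035604350844, 'fy': 424.2035604350844, 'cx': 323.7710787409701, 'cy': 193.0694988434117, 'R': array([[-0.979 , -0.2025, -0.0248],
       [-0.0892,  0.5343, -0.8406],
       [ 0.1835, -0.8207, -0.5411]]), 't': array([0.5534, 0.1139, 1.3913])}
top {'fx': 432.7807985657806, 'fy': 432.7807985657806, 'cx': 321.4478589669759, 'cy': 198.64268551130897, 'R': array([[ 0.0067, -1.    ,  0.0031],
       [-0.9791, -0.0072, -0.2032],
       [ 0.2032, -0.0017, -0.9791]]), 't': array([0.0037, 0.5637, 1.4368])}
```

View pics/side0.png

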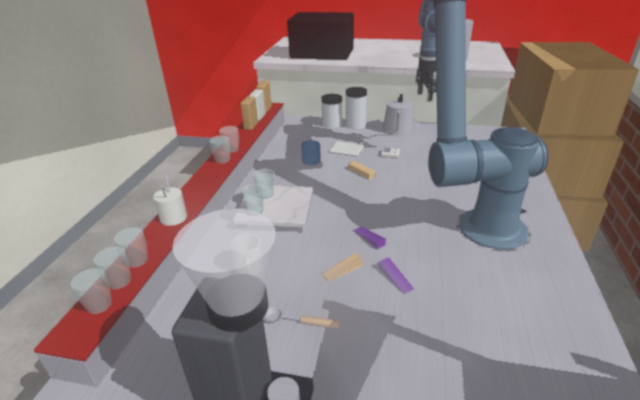

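View pics/top0.png

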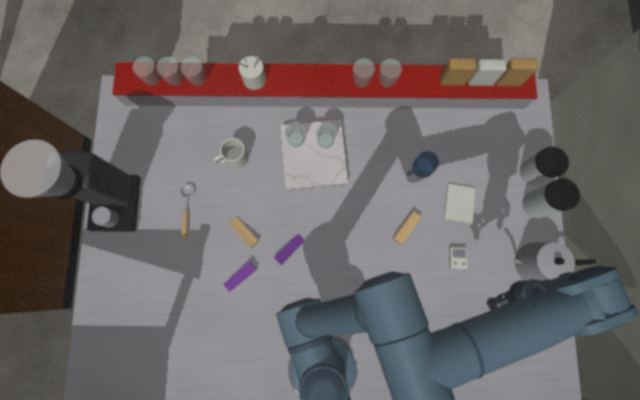

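The top view shows four candidates: wooden pieces at (244,232) on the left and (407,227) on the right, and purple look-alikes at (240,276) and (289,249). One of the two wooden pieces is the even block. Close crops should show which.

Run:
```python
import cv2,numpy as np
s=cv2.imread('pics/side0.png');t=cv2.imread('pics/top0.png')
z=lambda im,x,y,w=64,h=48:cv2.resize(im[y-h//2:y+h//2,x-w//2:x+w//2],(400,300),interpolation=cv2.INTER_CUBIC)
o=np.vstack([np.hstack([z(s,343,267),z(s,362,170)]),np.hstack([z(t,244,232),z(t,407,227)])])
cv2.imwrite('pics/crop0.png',o)
```

```text
(no output)
```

View pics/crop0.png

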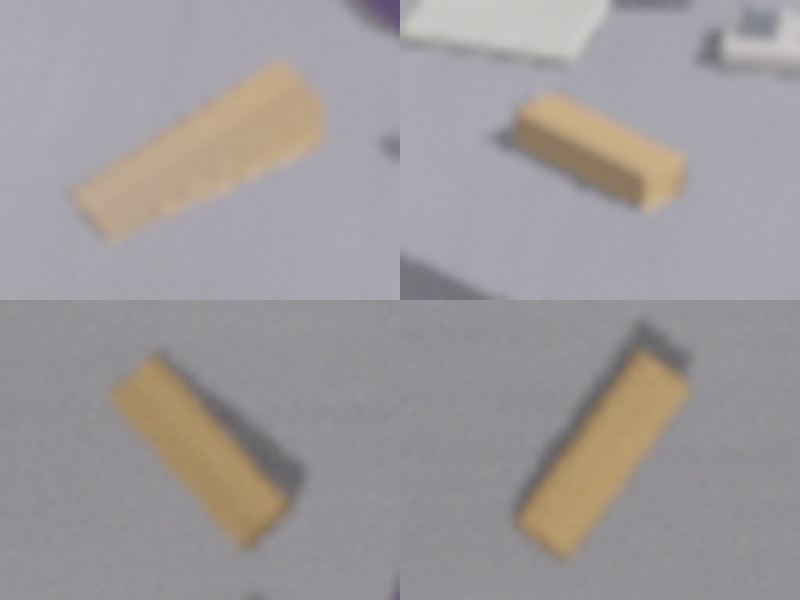

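The crops show that the left piece is the wedge. It tapers to a thin end at the upper left in the top view (about 234,221), and its shadow widens towards the thick back at the lower right (about 253,241). The right piece is an even block. Next I measure the wedge and the riser.

```bash
cat > h.py <<'E'
import cv2,numpy as np
from workcell import robot
np.set_printoptions(precision=4,suppress=True)
def ray(n,uv,z):
    c=robot.get_calibration(n);R=np.array(c['R']);t=np.array(c['t'])
    C=-R.T@t
    d=R.T@np.array([(uv[0]-c['cx'])/c['fx'],(uv[1]-c['cy'])/c['fy'],1.])
    return C+d*(z-C[2])/d[2]
def tri(uvs):
    A=np.zeros((3,3));b=np.zeros(3)
    for n,uv in uvs.items():
        c=robot.get_calibration(n);R=np.array(c['R']);t=np.array(c['t'])
        C=-R.T@t;d=R.T@np.array([(uv[0]-c['cx'])/c['fx'],(uv[1]-c['cy'])/c['fy'],1.]);d/=np.linalg.norm(d)
        P=np.eye(3)-np.outer(d,d);A+=P;b+=P@C
    return np.linalg.solve(A,b)
def proj(n,X):
    c=robot.get_calibration(n);p=np.array(c['R'])@X+np.array(c['t'])
    return np.array([c['fx']*p[0]/p[2]+c['cx'],c['fy']*p[1]/p[2]+c['cy']])
def quad(mask):
    cs,_=cv2.findContours(mask,cv2.RETR_EXTERNAL,cv2.CHAIN_APPROX_NONE)
    c=max(cs,key=cv2.contourArea)
    h=cv2.convexHull(c)
    a=h
    for e in np.arange(1,15,.25):
        a=cv2.approxPolyDP(h,e,True)
        if len(a)<=4:break
    return c,a.reshape(-1,2)
def roi(im,x0,y0,x1,y1,f=4):
    return cv2.resize(im[y0:y1,x0:x1],None,fx=f,fy=f,interpolation=cv2.INTER_CUBIC)
E
python3 - <<'E'
from h import *
t=cv2.imread('pics/top0.png');s=cv2.imread('pics/side0.png')
for n,im,bx in(('top',t,(220,208,270,256)),('side',s,(315,248,372,285)),('top',t,(385,205,430,250))):
    r=roi(im,*bx);hsv=cv2.cvtColor(r,cv2.COLOR_BGR2HSV)
    m=cv2.inRange(hsv,(8,60,60),(28,255,255))
    c,a=quad(m);px=(a+.5)/4-.5+np.array(bx[:2])
    print(n,cv2.contourArea(c)/16,px.tolist());
    for p in px: print('  z3',ray(n,p,.003)[:2],'z27',ray(n,p,.027)[:2])
# riser
r=roi(t,265,105,365,205,5);cv2.imwrite('pics/riser.png',r)
r2=roi(s,220,160,330,240,5);cv2.imwrite('pics/riser_s.png',r2)
E
```

```text
top 329.65625 [[235.375, 217.125], [256.875, 238.625], [251.625, 246.375], [230.375, 224.625]]
  z3 [0.5058 0.3126] z27 [0.5019 0.3078]
  z3 [0.4299 0.2335] z27 [0.4272 0.23  ]
  z3 [0.4026 0.2509] z27 [0.4003 0.2471]
  z3 [0.4789 0.329 ] z27 [0.4754 0.324 ]
side 315.5 [[361.375, 259.375], [360.625, 265.375], [346.375, 271.875], [330.625, 272.375], [354.625, 253.375]]
  z3 [0.402  0.2312] z27 [0.3991 0.2581]
  z3 [0.4008 0.2577] z27 [0.3979 0.2839]
  z3 [0.4378 0.2923] z27 [0.4338 0.3175]
  z3 [0.4823 0.3024] z27 [0.4771 0.3273]
  z3 [0.4258 0.2078] z27 [0.4222 0.2353]
top 360.28125 [[414.375, 211.125], [420.375, 217.375], [399.125, 242.875], [393.375, 237.125]]
  z3 [ 0.5321 -0.3239] z27 [ 0.5278 -0.3187]
  z3 [ 0.5097 -0.3445] z27 [ 0.5057 -0.3388]
  z3 [ 0.4185 -0.2662] z27 [ 0.416  -0.2618]
  z3 [ 0.4386 -0.2465] z27 [ 0.4358 -0.2425]
```

View pics/riser.png

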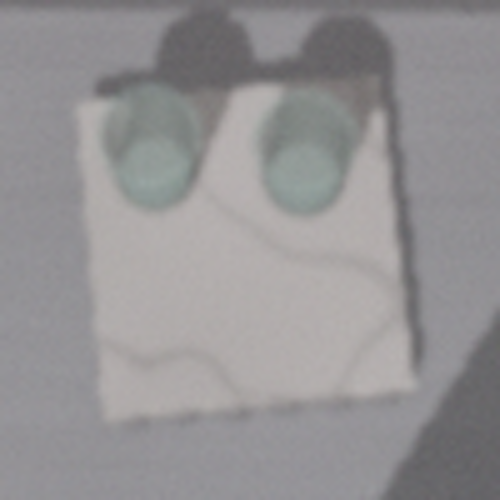

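View pics/riser_s.png

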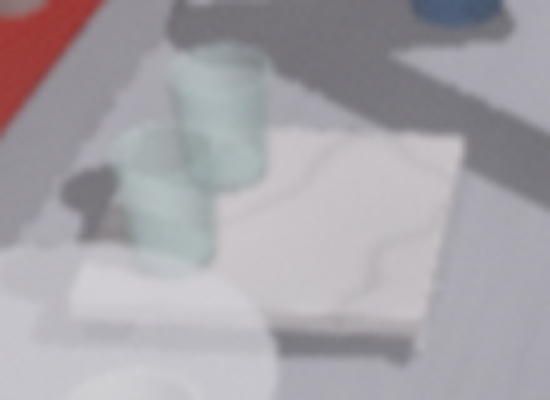

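Run:
```python
from h import *
t=cv2.imread('pics/top0.png');s=cv2.imread('pics/side0.png')
r=roi(t,265,105,365,205,5)
hsv=cv2.cvtColor(r,cv2.COLOR_BGR2HSV)
print(hsv[300,200],hsv[450,200],hsv[300,30],hsv[422,250])
g=cv2.cvtColor(r,cv2.COLOR_BGR2GRAY)
b=r[...,0].astype(int)-r[...,2]
print(b[300,200],b[450,200])
m=((b<4)&(g>125)).astype(np.uint8)*255
m=cv2.morphologyEx(m,cv2.MORPH_OPEN,np.ones((9,9)))
cv2.imwrite('pics/rm.png',m)
c,a=quad(m);px=(a+.5)/5-.5+np.array([265,105]);print(px.tolist())
for p in px:print(ray('top',p,.049))
for k in [(106,422),(415,388),(80,103)]:
    p=np.array(k)/5+[265,105];print(p,ray('top',p,.049))
# side: front right, front left, rear right top corners
for k in [(418,322),(70,312),(463,137)]:
    p=np.array(k)/5+[220,160];print(p,ray('side',p,.049))
print('tri', tri({'top':np.array((415,388))/5+[265,105],'side':np.array((463,137))/5+[220,160]}),tri({'top':np.array((106,422))/5+[265,105],'side':np.array((418,322))/5+[220,160]}))
```

```text
[174   7 177] [120   7 153] [140   5 149] [135   7 150]
-4 4
[[264.6, 105.8], [300.2, 106.2], [340.8, 126.0], [350.2, 179.4], [347.4, 186.6], [298.8, 204.4], [264.6, 204.4]]
[0.9086 0.2166 0.049 ]
[0.9081 0.0872 0.049 ]
[ 0.8332 -0.0602  0.049 ]
[ 0.6352 -0.0927  0.049 ]
[ 0.6092 -0.0828  0.049 ]
[0.5446 0.086  0.049 ]
[0.5437 0.2044 0.049 ]
[286.2 189.4] [0.5976 0.1308 0.049 ]
[348.  182.6] [ 0.6236 -0.085   0.049 ]
[281.  125.6] [0.833 0.155 0.049]
[303.6 224.4] [0.5985 0.1506 0.049 ]
[234.  222.4] [0.8231 0.1785 0.049 ]
[312.6 187.4] [ 0.6201 -0.0711  0.049 ]
tri [ 0.6248 -0.0856  0.0398] [0.6024 0.1322 0.0345]
```

View pics/rm.png

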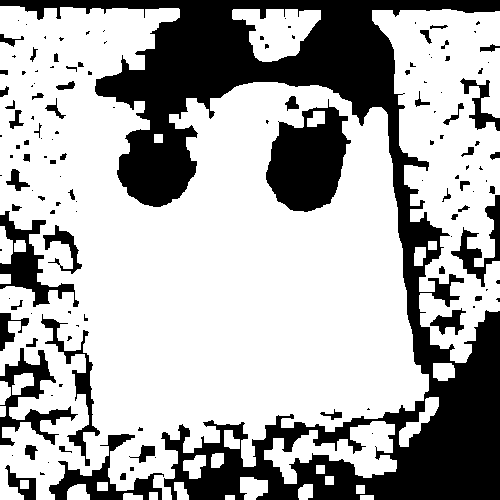

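```bash
cat >> h.py <<'E'
from scipy.spatial.transform import Rotation as Ro
def pose():
    s=robot.get_state();return np.array(s['position']),Ro.from_rotvec(s['tcp_rot']),s
def down(psi): return Ro.from_matrix(np.array([[np.cos(psi),np.sin(psi),0],[np.sin(psi),-np.cos(psi),0],[0,0,-1]]))
def plan(targets,smax=.078,rmax=.08,start=None):
    # targets: list of (pos, psi, signed yaw turn or None); prints rows in tool axes / units
    p,R,s=pose()
    rows=[]
    for pos,psi,hint in targets:
        Rt=down(psi);rv=(R.inv()*Rt).as_rotvec()
        if hint is not None and np.sign(-rv[2])!=np.sign(hint) : rv=rv*(1-2*np.pi/np.linalg.norm(rv))
        d=np.array(pos)-p
        n=int(max(np.ceil(np.linalg.norm(d)/.5/smax),np.ceil(np.linalg.norm(rv)/1.5/rmax),1))
        for i in range(n):
            r=np.round(np.r_[R.inv().apply(d/n)/.5,rv/n/1.5],4);rows.append(r.tolist())
            R=R*Ro.from_rotvec(r[3:]*1.5)
        p=np.array(pos)
    for i in range(0,len(rows),5):print(rows[i:i+5])
def st():
    p,R,s=pose();x=R.as_matrix();print('t %.2f'%s['t'],p,'psi %.4f'%np.arctan2(x[1,0],x[0,0]),'tilt',x[:2,2],'F',np.array(s['ft_force']),'w %.4f'%s['width'],'q',np.array(s['joint_pos']))
E
python3 - <<'E'
from h import *
st()
plan([((.43,-.2,.36),.4447+1.3,1),((.429,.254,.30),.808+np.pi,1)])
E
```

```text
t 0.10 [ 0.2473 -0.5188  0.4039] psi 0.4448 tilt [-0.0006  0.0018] F [0.1994 0.9755 0.4499] w 0.0853 q [-1.2363  0.378   0.0798  1.2744  0.      1.4605]
[[0.0549, -0.038, 0.0081, -0.0001, -0.0001, -0.0788], [0.059, -0.0313, 0.008, -0.0001, -0.0001, -0.0788], [0.0623, -0.0241, 0.008, -0.0001, -0.0001, -0.0788], [0.0647, -0.0166, 0.008, -0.0001, -0.0001, -0.0788], [0.0662, -0.0088, 0.008, -0.0001, -0.0001, -0.0788]]
[[0.0668, -0.001, 0.008, -0.0001, -0.0001, -0.0788], [0.0664, 0.0069, 0.008, -0.0001, -0.0001, -0.0788], [0.0652, 0.0147, 0.008, -0.0001, -0.0001, -0.0788], [0.063, 0.0223, 0.008, -0.0001, -0.0001, -0.0788], [0.0599, 0.0295, 0.008, -0.0001, -0.0001, -0.0788]]
[[0.056, 0.0364, 0.008, -0.0001, -0.0001, -0.0788], [0.0471, 0.0082, 0.0063, -0.0, 0.0, -0.0774], [0.0458, 0.0136, 0.0063, -0.0, 0.0, -0.0774], [0.0439, 0.0188, 0.0063, -0.0, 0.0, -0.0774], [0.0415, 0.0238, 0.0063, -0.0, 0.0, -0.0774]]
[[0.0384, 0.0284, 0.0063, -0.0, 0.0, -0.0774], [0.0349, 0.0327, 0.0063, -0.0, 0.0, -0.0774], [0.0309, 0.0365, 0.0063, -0.0, 0.0, -0.0774], [0.0264, 0.0398, 0.0063, -0.0, 0.0, -0.0774], [0.0216, 0.0426, 0.0063, -0.0, 0.0, -0.0774]]
[[0.0166, 0.0448, 0.0063, -0.0, 0.0, -0.0774], [0.0113, 0.0464, 0.0063, -0.0, 0.0, -0.0774], [0.0058, 0.0474, 0.0063, -0.0, 0.0, -0.0774], [0.0003, 0.0478, 0.0063, -0.0, 0.0, -0.0774], [-0.0053, 0.0475, 0.0063, -0.0, 0.0, -0.0774]]
[[-0.0107, 0.0466, 0.0063, -0.0, 0.0, -0.0774], [-0.0161, 0.045, 0.0063, -0.0, 0.0, -0.0774], [-0.0212, 0.0429, 0.0063, -0.0, 0.0, -0.0774], [-0.026, 0.0401, 0.0063, -0.0, 0.0, -0.0774], [-0.0305, 0.0368, 0.0063, -0.0, 0.0, -0.0774]]
```

>>> jog_arm([
  [0.055,-0.038,0.008,0,0,-0.079],
  [0.059,-0.031,0.008,0,0,-0.079],
  [0.062,-0.024,0.008,0,0,-0.079],
  [0.065,-0.017,0.008,0,0,-0.079],
  [0.066,-0.009,0.008,0,0,-0.079],
], fingers=60)

```text
t: 0.52
position: [0.3305, -0.3726, 0.3841]
tcp_rot: [-2.724, -1.564, -0.0]
ft_force: [1.1, -0.5, -0.1]
width: 0.0654
```

>>> jog_arm([
  [0.067,-0.001,0.008,0,0,-0.079],
  [0.066,0.007,0.008,0,0,-0.079],
  [0.065,0.015,0.008,0,0,-0.079],
  [0.063,0.022,0.008,0,0,-0.079],
  [0.06,0.03,0.008,0,0,-0.079],
])

```text
t: 0.93
position: [0.4134, -0.2276, 0.3642]
tcp_rot: [-2.148, -2.292, 0.0]
ft_force: [0.6, 0.1, 0.3]
width: 0.0654
```

>>> jog_arm([
  [0.056,0.036,0.008,0,0,-0.079],
  [0.047,0.008,0.006,0,0,-0.077],
  [0.046,0.014,0.006,0,0,-0.077],
  [0.044,0.019,0.006,0,0,-0.077],
  [0.041,0.024,0.006,0,0,-0.077],
])

```text
t: 1.35
position: [0.4291, -0.1033, 0.3482]
tcp_rot: [-1.402, -2.81, 0.0]
ft_force: [-0.2, -0.3, 0.1]
width: 0.0654
```

>>> jog_arm([
  [0.038,0.028,0.006,0,0,-0.077],
  [0.035,0.033,0.006,0,0,-0.077],
  [0.031,0.037,0.006,0,0,-0.077],
  [0.026,0.04,0.006,0,0,-0.077],
  [0.022,0.043,0.006,0,0,-0.077],
])

```text
t: 1.77
position: [0.4291, 0.0163, 0.3332]
tcp_rot: [-0.544, -3.093, 0.0]
ft_force: [0.1, 0.9, -0.1]
width: 0.0651
```

>>> jog_arm([
  [0.017,0.045,0.006,0,0,-0.077],
  [0.011,0.046,0.006,0,0,-0.077],
  [0.006,0.047,0.006,0,0,-0.077],
  [0,0.048,0.006,0,0,-0.077],
  [-0.005,0.048,0.006,0,0,-0.077],
])

```text
t: 2.18
position: [0.429, 0.1358, 0.3182]
tcp_rot: [0.36, -3.12, 0.0]
ft_force: [0.7, -0.2, 0.3]
width: 0.0655
```

>>> jog_arm([
  [-0.011,0.047,0.006,0,0,-0.077],
  [-0.016,0.045,0.006,0,0,-0.077],
  [-0.021,0.043,0.006,0,0,-0.077],
  [-0.026,0.04,0.006,0,0,-0.077],
  [-0.03,0.037,0.006,0,0,-0.077],
])

```text
t: 2.6
position: [0.4292, 0.2554, 0.3031]
tcp_rot: [1.233, -2.888, 0.0]
ft_force: [0.9, -0.4, 0.4]
width: 0.0655
```

Run:
```python
from h import *
st()
cv2.imwrite('pics/side1.png',robot.read_camera('side'))
cv2.imwrite('pics/top1.png',robot.read_camera('top'))
plan([((.429,.2545,.23),.808-np.pi,None)])
plan([((.429,.2545,.23),.808-np.pi,None),((.429,.2545,.176),.808-np.pi,None)])
```

```text
t 2.60 [0.4292 0.2554 0.3031] psi -2.3345 tilt [-0.0008 -0.0005] F [ 0.853  -0.3583  0.4089] w 0.0655 q [ 0.4097  0.2832 -0.3242  0.9643 -0.0002 -0.3975]
[[0.0017, -0.0013, 0.0729, 0.0003, -0.0, -0.0005], [0.0017, -0.0013, 0.0729, 0.0003, -0.0, -0.0005]]
[[0.0017, -0.0013, 0.0729, 0.0003, -0.0, -0.0005], [0.0017, -0.0013, 0.0729, 0.0003, -0.0, -0.0005], [-0.0, -0.0, 0.054, 0.0, -0.0, 0.0], [-0.0, -0.0, 0.054, 0.0, -0.0, 0.0]]
```

View pics/side1.png

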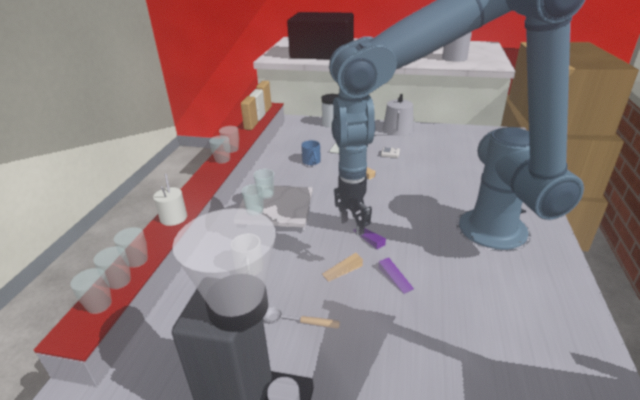

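View pics/top1.png

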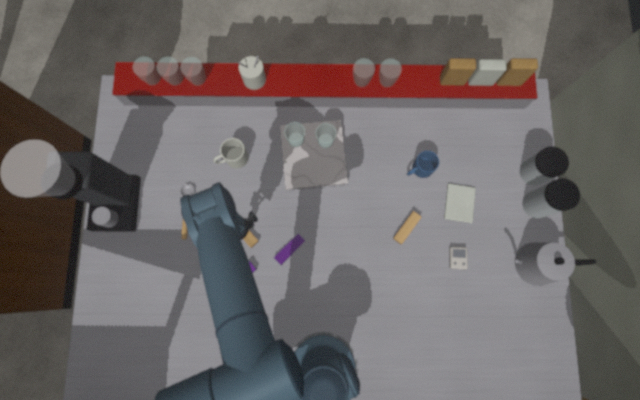

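The arm is above the wedge. In the side view the gripper is at (353,205) and the wedge at (343,267). Nothing has been disturbed. Descending.

>>> jog_arm([
  [0.002,-0.001,0.073,0,0,0],
  [0.002,-0.001,0.073,0,0,0],
  [0,0,0.05,0,0,0],
  [0,0,0.03,0,0,0],
  [0,0,0.02,0,0,0],
])

```text
t: 3.12
position: [0.4276, 0.2509, 0.1783]
tcp_rot: [1.221, -2.89, 0.001]
ft_force: [0.1, -0.2, 0.1]
width: 0.0654
```

Run:
```python
from h import *
st()
im=robot.read_camera('side')
cv2.imwrite('pics/side2.png',roi(im,280,180,420,300,5))
```

```text
t 3.12 [0.4276 0.2509 0.1783] psi -2.3422 tilt [-0.004  -0.0022] F [ 0.0996 -0.2241  0.1006] w 0.0654 q [ 0.4027  0.4185 -0.5004  0.6563 -0.0004 -0.3967]
```

View pics/side2.png

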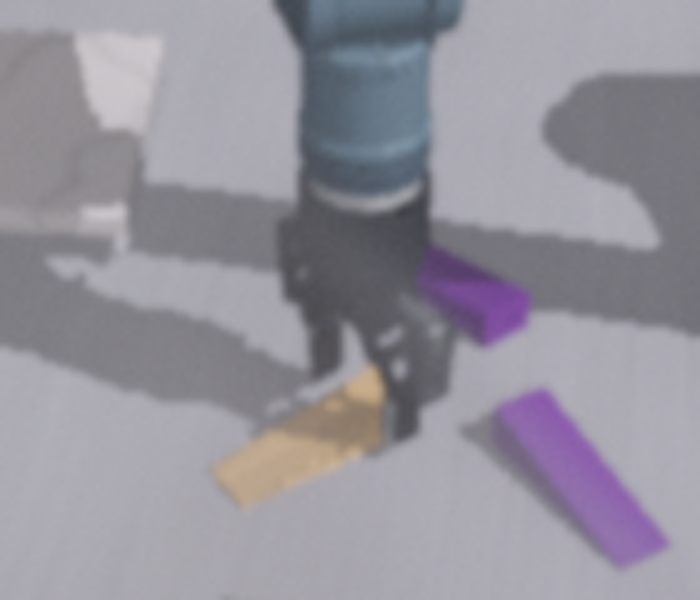

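The picture shows the fingers straddling the wedge's thick part at (385,400) in the crop, clear of both purple pieces. Closing.

>>> jog_arm([
  [-0.004,0,0.006,0,0,0],
  [0,0,0,0,0,0],
])

```text
t: 3.33
position: [0.4311, 0.2536, 0.1781]
tcp_rot: [-1.224, 2.892, -0.0]
ft_force: [0.6, 0.0, -0.7]
width: 0.0653
```

>>> jog_arm([
  [0,0,0,0,0,0],
  [0,0,0,0,0,0],
  [0,0,0,0,0,0],
  [0,0,0,0,0,0],
  [0,0,0,0,0,0],
], fingers=255)

```text
t: 3.75
position: [0.4311, 0.2539, 0.1791]
tcp_rot: [-1.224, 2.89, 0.0]
ft_force: [-0.4, -1.2, 6.0]
width: 0.035
```

Run:
```python
from h import *
st()
im=robot.read_camera('side')
cv2.imwrite('pics/side3.png',roi(im,280,180,420,300,5))
```

```text
t 3.75 [0.4311 0.2539 0.1791] psi -2.3403 tilt [0.0024 0.0012] F [-0.4498 -1.1969  6.035 ] w 0.0350 q [ 0.4054  0.4215 -0.4928  0.6538  0.0002 -0.3959]
```

View pics/side3.png

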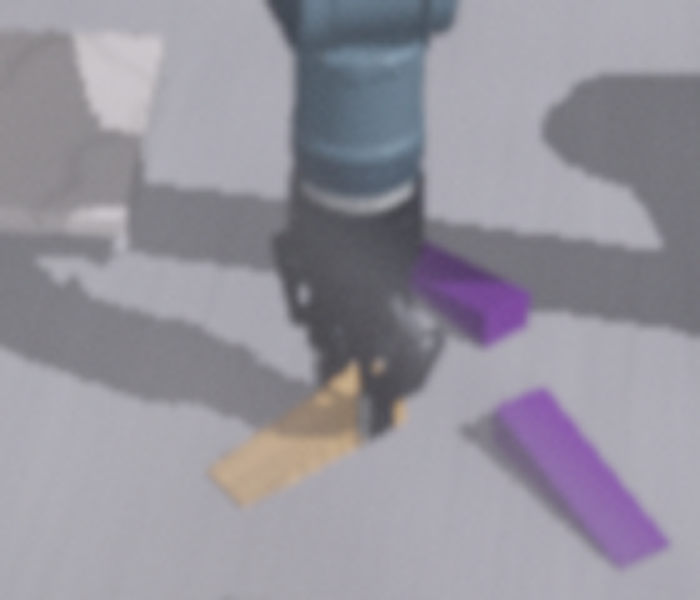

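Run:
```python
from h import *
plan([((.4311,.2539,.235),.801-np.pi,None),((.4925,.0098,.235),.11-np.pi,None),((.4925,.0098,.185),.11-np.pi,None)],smax=.06)
```

```text
[[-0.0001, -0.0001, -0.0559, -0.0003, 0.0009, 0.0001], [-0.0001, -0.0, -0.0559, -0.0003, 0.0009, 0.0001], [0.0295, -0.0476, 0.0, -0.0, -0.0, 0.0512], [0.0257, -0.0497, 0.0, -0.0, -0.0, 0.0512], [0.0218, -0.0515, 0.0, -0.0, -0.0, 0.0512]]
[[0.0178, -0.053, 0.0, -0.0, -0.0, 0.0512], [0.0137, -0.0542, 0.0, -0.0, -0.0, 0.0512], [0.0095, -0.0551, 0.0, -0.0, -0.0, 0.0512], [0.0052, -0.0557, 0.0, -0.0, -0.0, 0.0512], [0.0009, -0.0559, 0.0, -0.0, -0.0, 0.0512]]
[[-0.0033, -0.0558, 0.0, -0.0, -0.0, 0.0512], [-0.0, 0.0, 0.05, -0.0, -0.0, -0.0001], [-0.0, 0.0, 0.05, -0.0, -0.0, -0.0001]]
```

>>> jog_arm([
  [0,0,-0.056,0,0.001,0],
  [0,0,-0.056,0,0.001,0],
  [0.03,-0.048,0,0,0,0.051],
  [0.026,-0.05,0,0,0,0.051],
  [0.022,-0.051,0,0,0,0.051],
])

```text
t: 4.22
position: [0.4513, 0.1713, 0.2351]
tcp_rot: [-0.882, 3.015, -0.003]
ft_force: [0.3, -0.7, -0.3]
width: 0.0346
```

>>> jog_arm([
  [0.018,-0.053,0,0,0,0.051],
  [0.014,-0.054,0,0,0,0.051],
  [0.009,-0.055,0,0,0,0.051],
  [0.005,-0.056,0,0,0,0.051],
  [0.001,-0.056,0,0,0,0.051],
])

```text
t: 4.63
position: [0.4854, 0.0349, 0.2346]
tcp_rot: [0.291, -3.127, 0.004]
ft_force: [0.7, -0.0, 0.1]
width: 0.0345
```

>>> jog_arm([
  [-0.003,-0.056,0,0,0,0.051],
  [0,0,0.04,0,0,0],
  [0,0,0.04,0,0,0],
  [0,0,0,0,0,0],
])

```text
t: 4.97
position: [0.4902, 0.0084, 0.1916]
tcp_rot: [0.174, -3.13, 0.002]
ft_force: [-1.0, 0.5, -1.0]
width: 0.0347
```

Run:
```python
from h import *
st()
im=robot.read_camera('side')
cv2.imwrite('pics/side4.png',roi(im,220,140,380,260,5))
cv2.imwrite('pics/top4.png',roi(robot.read_camera('top'),240,110,400,230,5))
plan([((.4925,.0098,.182),.11-np.pi,None)],smax=.06)
```

```text
t 4.97 [0.4902 0.0084 0.1916] psi -3.0304 tilt [-0.0068 -0.0017] F [-1.0143  0.5125 -0.9758] w 0.0347 q [-0.1116  0.3921 -0.4993  0.6859 -0.0025 -0.2229]
[[-0.0031, 0.0013, 0.0239, -0.0011, -0.0029, 0.0018]]
```

View pics/side4.png

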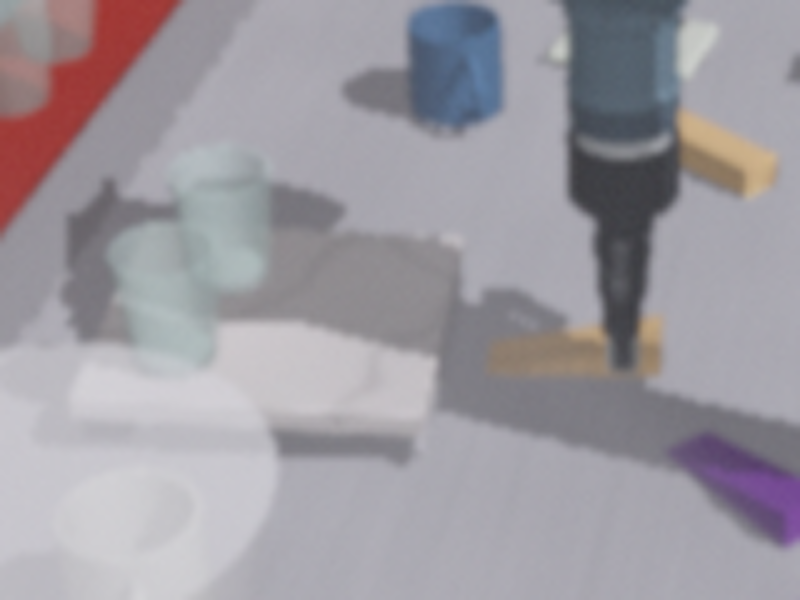

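View pics/top4.png

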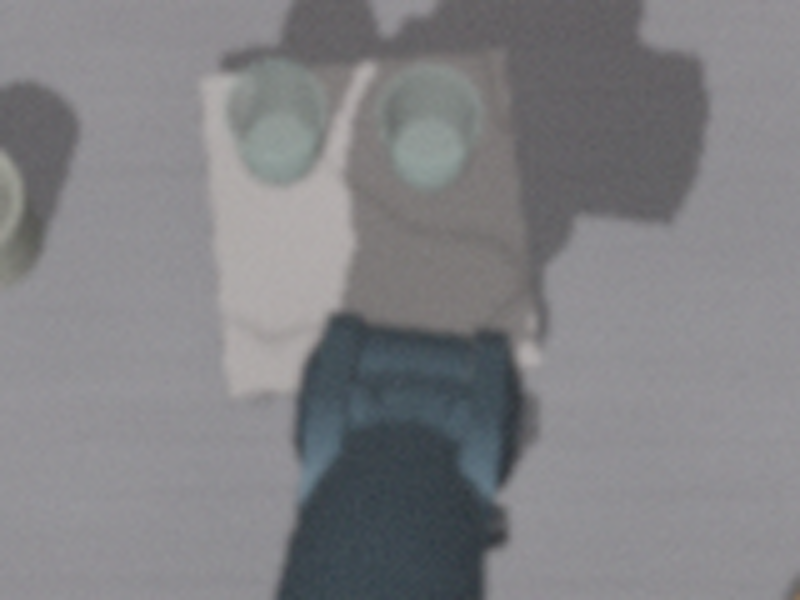

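The wedge is held level, with its tip at (490,355) in the side crop pointing at the riser's front edge. Its position along the edge looks about right. Lowering onto the counter.

>>> jog_arm([
  [-0.003,0.001,0.012,-0.001,-0.003,0.002],
  [0,0,0.008,0,0,0],
  [0,0,0,0,0,0],
  [0,0,0,0,0,0],
])

```text
t: 5.4
position: [0.4932, 0.0098, 0.1843]
tcp_rot: [-0.173, 3.134, -0.001]
ft_force: [0.5, 0.4, -0.4]
width: 0.0349
```

Run:
```python
from h import *
st()
```

```text
t 5.40 [0.4932 0.0098 0.1843] psi -3.0313 tilt [ 0.0025 -0.0003] F [ 0.5233  0.4387 -0.3577] w 0.0349 q [-0.1087  0.4031 -0.5058  0.6593 -0.0001 -0.219 ]
```

>>> jog_arm([
  [0,0,0.006,0,0.001,0],
  [0,0,0.002,0,0,0],
  [0,0,0,0,0,0],
])

```text
t: 5.65
position: [0.4931, 0.0096, 0.1799]
tcp_rot: [-0.172, 3.136, -0.001]
ft_force: [-1.3, -0.1, -1.0]
width: 0.0346
```

>>> jog_arm([
  [0,0,0.002,0,0,0],
  [0,0,0,0,0,0],
])

```text
t: 5.82
position: [0.4933, 0.0096, 0.1792]
tcp_rot: [-0.172, 3.136, -0.001]
ft_force: [-0.6, -0.6, 0.8]
width: 0.0348
```

>>> jog_arm([
  [0,0,0,0,0,0],
  [0,0,0,0,0,0],
  [0,0,0,0,0,0],
  [0,0,-0.01,0,0,0],
  [0,0,-0.03,0,0,0],
], fingers=60)

```text
t: 6.23
position: [0.492, 0.0097, 0.1979]
tcp_rot: [0.172, -3.134, -0.0]
ft_force: [0.1, 0.1, 0.2]
width: 0.0653
```

>>> jog_arm([
  [0,0,-0.05,0,0,0],
  [0.02,0,-0.02,0,0,0],
  [0.07,0,0,0,0,0],
  [0.07,0,0,0,0,0],
  [0,0,0,0,0,0],
], fingers=215)

```text
t: 6.65
position: [0.4051, 0.0016, 0.232]
tcp_rot: [0.171, -3.125, -0.003]
ft_force: [-1.6, 0.7, -1.3]
width: 0.0137
```

Run:
```python
from h import *
st()
im=robot.read_camera('side')
cv2.imwrite('pics/side5.png',roi(im,220,140,380,260,5))
cv2.imwrite('pics/side5r.png',im)
im=robot.read_camera('top')
cv2.imwrite('pics/top5r.png',im)
cv2.imwrite('pics/top5.png',roi(im,240,120,400,240,5))
```

```text
t 6.65 [0.4051 0.0016 0.232 ] psi -3.0325 tilt [-0.0121  0.001 ] F [-1.5829  0.6554 -1.2782] w 0.0137 q [-0.1527  0.1941 -0.6579  0.7309 -0.0009 -0.2618]
```

View pics/side5.png

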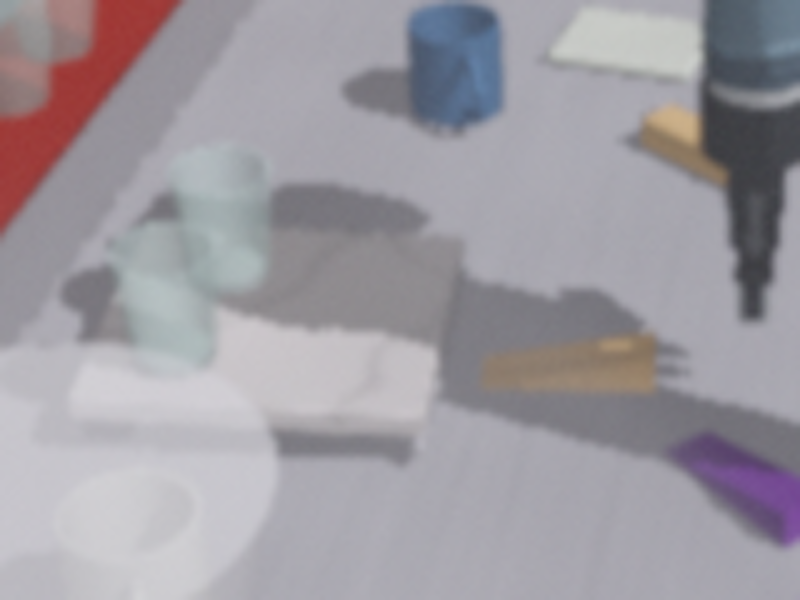

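View pics/top5.png

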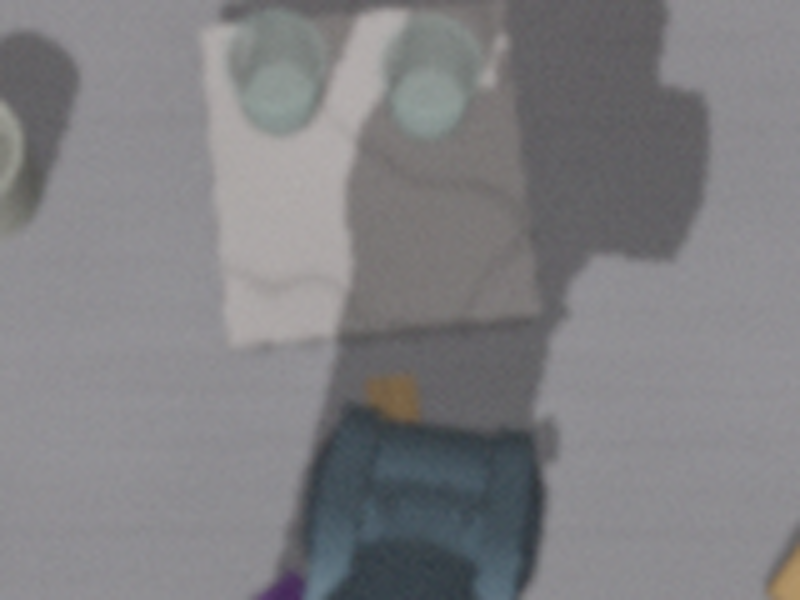

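Run:
```python
from h import *
f=lambda k:np.array(k)/5+[240,120]
g=lambda k:np.array(k)/5+[220,140]
print('tip',ray('top',f((392,377)),.003))
L=ray('top',f((231,348)),.045);R_=ray('top',f((541,316)),.045)
print('edge',L,R_,(L+R_)/2,'yaw',np.arctan2(L[0]-R_[0],L[1]-R_[1])*-1)
# side: back top corners, tip corners
print('back top left/near',ray('side',g((655,362)),.027),'back bottom near',ray('side',g((655,392)),0),'tip near bottom',ray('side',g((484,390)),0),'tip far',ray('side',g((484,360)),.003))
plan([((.372,-.0035,.23),.11-np.pi,None),((.372,-.0035,.19),.11-np.pi,None)])
```

```text
tip [0.5869 0.0186 0.003 ]
edge [0.5978 0.1311 0.045 ] [ 0.6224 -0.0859  0.045 ] [0.6101 0.0226 0.045 ] yaw 0.11313506293982135
back top left/near [0.4642 0.0294 0.027 ] back bottom near [0.4643 0.0269 0.    ] tip near bottom [0.5806 0.0445 0.    ] tip far [0.5873 0.0137 0.003 ]
[[0.04, -0.0001, 0.0039, 0.0, -0.0004, -0.0003], [0.04, -0.0001, 0.0039, 0.0, -0.0004, -0.0003], [0.0, -0.0, 0.04, 0.0, 0.0, 0.0], [0.0, -0.0, 0.04, 0.0, 0.0, 0.0]]
```

Checks agree: the wedge tip is at (0.587, 0.019), the edge middle at (0.610, 0.023), and the riser yaw is 0.113 rad. The wedge back is near x = 0.465 and the length is consistent. Next I go behind the wedge, with the fingertips tilted slightly forward so the push acts low.

Run:
```python
from h import *
plan([((.43,.0028,.23),.112-np.pi,None),((.43,.0028,.19),.112-np.pi,None)])
```

```text
[[-0.0368, -0.0003, 0.0078, 0.0, -0.0007, -0.0019], [-0.0, -0.0, 0.04, 0.0, -0.0, 0.0], [-0.0, -0.0, 0.04, 0.0, -0.0, 0.0]]
```

>>> jog_arm([
  [-0.036,0,0.008,0,0,-0.002],
  [0,0,0,0,-0.04,0],
  [0,0,0.04,0,0,0],
  [0,0,0.04,0,0,0],
  [0,0,0,0,0,0],
])

```text
t: 7.17
position: [0.4342, 0.0031, 0.1882]
tcp_rot: [-0.174, 3.078, 0.005]
ft_force: [-0.7, -0.3, 0.0]
width: 0.0132
```

Run:
```python
from h import *
st()
im=robot.read_camera('side')
st()
cv2.imwrite('pics/side6.png',roi(im,220,140,380,260,5))
```

```text
t 7.17 [0.4342 0.0031 0.1882] psi -3.0287 tilt [0.0582 0.0067] F [-0.6603 -0.2556  0.011 ] w 0.0132 q [-0.1439  0.278  -0.692   0.5442  0.0149 -0.2563]
t 7.22 [0.4342 0.0031 0.1893] psi -3.0287 tilt [0.0582 0.0067] F [ 0.3984 -0.9052 -0.4625] w 0.0136 q [-0.1439  0.2762 -0.6906  0.5473  0.015  -0.2563]
```

View pics/side6.png

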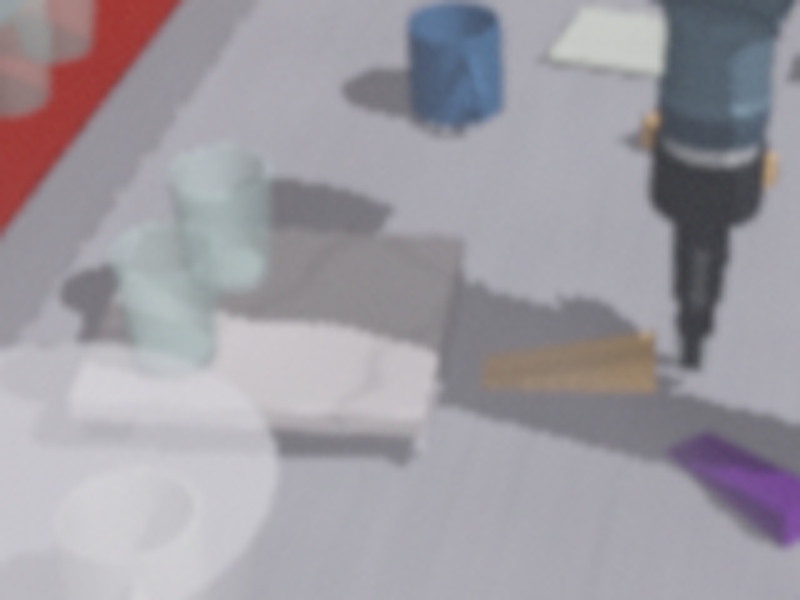

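The fingertips are at (690,355) in the side crop, just behind the wedge's back face at (655,365) and centred on it. Lowering, then advancing.

>>> jog_arm([
  [0,0,0.014,0,0,0],
  [0,0,0.008,0,0,0],
  [0,0,0,0,0,0],
])

```text
t: 7.47
position: [0.4351, 0.0031, 0.1792]
tcp_rot: [-0.174, 3.076, 0.004]
ft_force: [-1.0, -0.8, 0.1]
width: 0.0135
```

>>> jog_arm([
  [-0.01,0,0.0006,0,0,0],
  [-0.01,0,0.0006,0,0,0],
  [-0.01,0,0.0006,0,0,0],
  [0,0,0,0,0,0],
])

```text
t: 7.8
position: [0.4514, 0.0047, 0.1798]
tcp_rot: [-0.174, 3.073, 0.004]
ft_force: [0.6, -0.3, -0.0]
width: 0.0134
```

Run:
```python
from h import *
st()
im=robot.read_camera('side')
cv2.imwrite('pics/side7.png',roi(im,220,140,380,260,5))
```

```text
t 7.80 [0.4514 0.0047 0.1798] psi -3.0286 tilt [0.0631 0.006 ] F [ 0.6302 -0.2675 -0.0103] w 0.0134 q [-0.1346  0.3173 -0.6624  0.5293  0.0145 -0.2471]
```

View pics/side7.png

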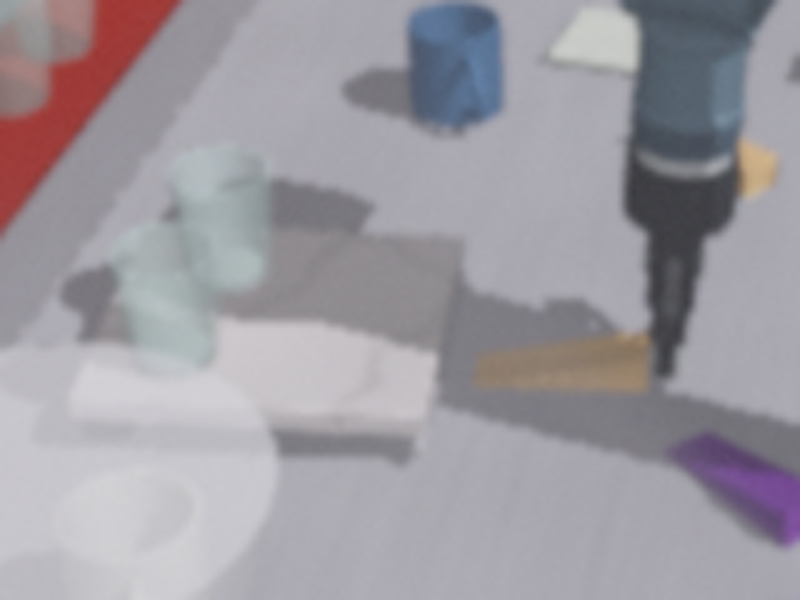

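The fingers touch the back face, and the wedge has started sliding: its tip moved to (477,370) in the crop. It is still square, with about 20 mm to go to the edge. Advancing quickly to the edge, then in small guarded steps.

>>> jog_arm([
  [-0.012,0,0.0007,0,0,0],
  [-0.012,0,0.0007,0,0,0],
  [-0.012,0,0.0007,0,0,0],
  [-0.012,0,0.0007,0,0,0],
  [0,0,0,0,0,0],
])

```text
t: 8.27
position: [0.4752, 0.0075, 0.1795]
tcp_rot: [-0.174, 3.074, 0.004]
ft_force: [0.3, -0.0, -0.1]
width: 0.0135
```

>>> jog_arm([
  [-0.006,0,0.0004,0,0,0],
  [-0.006,0,0.0004,0,0,0],
  [-0.004,0,0.0002,0,0,0],
  [0,0,0,0,0,0],
])

```text
t: 8.6
position: [0.4818, 0.0084, 0.1792]
tcp_rot: [-0.174, 3.076, 0.004]
ft_force: [0.5, -0.5, -0.2]
width: 0.0135
```

Run:
```python
from h import *
st()
im=robot.read_camera('side')
cv2.imwrite('pics/side8.png',roi(im,220,140,380,260,5))
```

```text
t 8.60 [0.4818 0.0084 0.1792] psi -3.0288 tilt [0.0608 0.0063] F [ 0.5419 -0.4789 -0.1938] w 0.0135 q [-0.1181  0.3678 -0.5837  0.5597  0.0134 -0.2305]
```

View pics/side8.png

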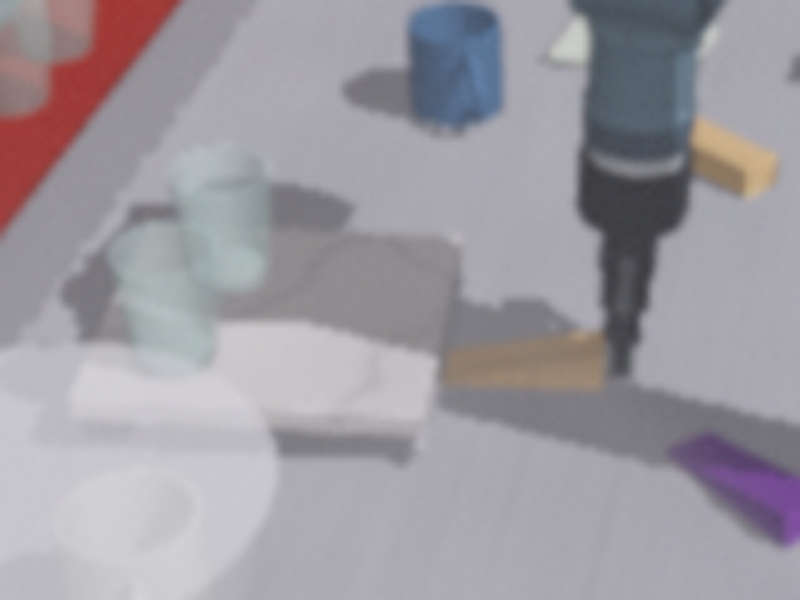

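The wedge is straight and its thin end has just reached the edge, with the tip at about (445,365) in the crop. Now small force-guarded steps.

>>> jog_arm([
  [-0.003,0,0.0002,0,0,0],
  [-0.003,0,0.0002,0,0,0],
  [-0.002,0,0.0001,0,0,0],
  [0,0,0,0,0,0],
])

```text
t: 8.98
position: [0.4856, 0.0088, 0.1792]
tcp_rot: [-0.174, 3.076, 0.004]
ft_force: [-0.1, 0.7, 0.6]
width: 0.0134
```

>>> jog_arm([
  [-0.001,0,0.0001,0,0,0],
  [-0.001,0,0,0,0,0],
  [-0.001,0,0.0001,0,0,0],
])

```text
t: 9.23
position: [0.4868, 0.0091, 0.1792]
tcp_rot: [-0.174, 3.076, 0.005]
ft_force: [-0.7, 0.7, -0.6]
width: 0.0135
```

>>> jog_arm([
  [-0.001,0,0.0001,0,0,0],
  [-0.001,0,0,0,0,0],
  [-0.001,0,0.0001,0,0,0],
])

```text
t: 9.48
position: [0.4884, 0.0092, 0.1792]
tcp_rot: [-0.173, 3.076, 0.005]
ft_force: [0.3, 0.2, 0.2]
width: 0.0137
```

>>> jog_arm([
  [-0.001,0,0.0001,0,0,0],
  [-0.001,0,0,0,0,0],
  [-0.001,0,0.0001,0,0,0],
])

```text
t: 9.73
position: [0.4899, 0.0094, 0.1791]
tcp_rot: [-0.174, 3.076, 0.004]
ft_force: [-0.5, 0.6, -0.6]
width: 0.0133
```

>>> jog_arm([
  [-0.001,0,0.0001,0,0,0],
  [-0.001,0,0,0,0,0],
  [-0.001,0,0.0001,0,0,0],
])

```text
t: 9.98
position: [0.4914, 0.0095, 0.1792]
tcp_rot: [-0.174, 3.076, 0.004]
ft_force: [0.1, -0.7, -1.4]
width: 0.0134
```

>>> jog_arm([
  [-0.001,0,0.0001,0,0,0],
  [-0.001,0,0,0,0,0],
  [-0.001,0,0.0001,0,0,0],
])

```text
t: 10.23
position: [0.4929, 0.0097, 0.1791]
tcp_rot: [-0.174, 3.076, 0.004]
ft_force: [-0.3, -0.4, -0.8]
width: 0.0131
```

>>> jog_arm([
  [-0.001,0,0.0001,0,0,0],
  [-0.001,0,0,0,0,0],
  [-0.001,0,0.0001,0,0,0],
])

```text
t: 10.48
position: [0.4944, 0.0099, 0.1791]
tcp_rot: [-0.174, 3.076, 0.005]
ft_force: [-0.1, -0.3, 0.6]
width: 0.0133
```

>>> jog_arm([
  [-0.001,0,0.0001,0,0,0],
  [-0.001,0,0,0,0,0],
  [-0.001,0,0.0001,0,0,0],
])

```text
t: 10.73
position: [0.4959, 0.0101, 0.1791]
tcp_rot: [-0.173, 3.076, 0.004]
ft_force: [-0.8, 0.1, -0.3]
width: 0.0135
```

>>> jog_arm([
  [-0.001,0,0.0001,0,0,0],
  [-0.001,0,0,0,0,0],
  [-0.001,0,0.0001,0,0,0],
])

```text
t: 10.98
position: [0.4974, 0.0102, 0.1791]
tcp_rot: [-0.174, 3.076, 0.005]
ft_force: [-0.4, -0.0, -0.1]
width: 0.0133
```

>>> jog_arm([
  [-0.001,0,0.0001,0,0,0],
  [-0.001,0,0,0,0,0],
  [-0.001,0,0.0001,0,0,0],
])

```text
t: 11.23
position: [0.4989, 0.0104, 0.1791]
tcp_rot: [-0.174, 3.076, 0.005]
ft_force: [-0.5, -0.2, 0.0]
width: 0.0134
```

>>> jog_arm([
  [-0.001,0,0.0001,0,0,0],
  [-0.001,0,0,0,0,0],
  [-0.001,0,0.0001,0,0,0],
])

```text
t: 11.48
position: [0.5004, 0.0106, 0.1791]
tcp_rot: [-0.174, 3.076, 0.004]
ft_force: [0.3, 0.3, -0.4]
width: 0.0132
```

>>> jog_arm([
  [-0.001,0,0.0001,0,0,0],
  [-0.001,0,0,0,0,0],
  [-0.001,0,0.0001,0,0,0],
  [-0.001,0,0,0,0,0],
])

```text
t: 11.82
position: [0.5024, 0.0108, 0.1791]
tcp_rot: [-0.174, 3.076, 0.004]
ft_force: [-0.3, 0.7, -0.2]
width: 0.0134
```

>>> jog_arm([
  [-0.001,0,0.0001,0,0,0],
  [-0.001,0,0,0,0,0],
  [-0.001,0,0.0001,0,0,0],
  [-0.001,0,0,0,0,0],
])

```text
t: 12.15
position: [0.5044, 0.011, 0.1791]
tcp_rot: [-0.174, 3.076, 0.004]
ft_force: [0.4, 0.3, 0.0]
width: 0.0135
```

>>> jog_arm([
  [-0.001,0,0.0001,0,0,0],
  [-0.001,0,0,0,0,0],
  [-0.001,0,0.0001,0,0,0],
  [-0.001,0,0,0,0,0],
])

```text
t: 12.48
position: [0.5063, 0.0112, 0.1791]
tcp_rot: [-0.174, 3.076, 0.005]
ft_force: [-0.7, 0.2, -1.5]
width: 0.0135
```

>>> jog_arm([
  [-0.001,0,0.0001,0,0,0],
  [-0.001,0,0,0,0,0],
  [-0.001,0,0.0001,0,0,0],
  [-0.001,0,0,0,0,0],
])

```text
t: 12.82
position: [0.5083, 0.0115, 0.1792]
tcp_rot: [-0.174, 3.076, 0.005]
ft_force: [-1.1, -0.4, -0.2]
width: 0.013
```

>>> jog_arm([
  [-0.001,0,0.0001,0,0,0],
  [-0.001,0,0,0,0,0],
  [-0.001,0,0.0001,0,0,0],
])

```text
t: 13.07
position: [0.5098, 0.0116, 0.1792]
tcp_rot: [-0.173, 3.076, 0.004]
ft_force: [0.3, 0.1, 0.3]
width: 0.0132
```

Run:
```python
from h import *
im=robot.read_camera('side')
cv2.imwrite('pics/side9.png',roi(im,240,160,360,250,6))
```

```text
(no output)
```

View pics/side9.png

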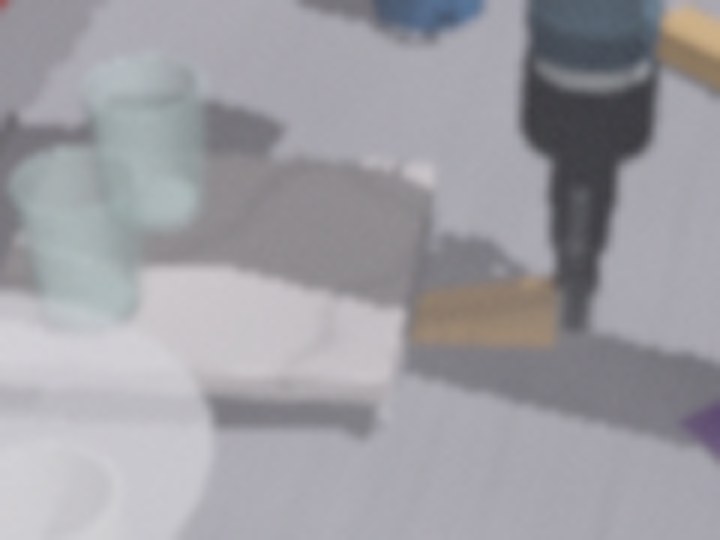

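The wedge is going in straight. It enters under the edge at about (412,310) in the crop, its back is at (557,310), and the tumblers have not moved. Continuing.

>>> jog_arm([
  [-0.001,0,0.0001,0,0,0],
  [-0.001,0,0,0,0,0],
  [-0.001,0,0.0001,0,0,0],
  [-0.001,0,0,0,0,0],
])

```text
t: 13.45
position: [0.5111, 0.0119, 0.179]
tcp_rot: [-0.174, 3.078, 0.004]
ft_force: [-2.7, -0.5, 1.8]
width: 0.0136
```

>>> jog_arm([
  [0,0,0,0,0,0],
])

```text
t: 13.53
position: [0.5112, 0.0118, 0.179]
tcp_rot: [-0.173, 3.078, 0.004]
ft_force: [-3.5, -0.1, 2.6]
width: 0.0134
```

Contact, at about 3 N. From here I take half-millimetre steps.

>>> jog_arm([
  [-0.001,0,0,0,0,0],
  [0,0,0,0,0,0],
])

```text
t: 13.7
position: [0.5116, 0.0119, 0.179]
tcp_rot: [-0.174, 3.078, 0.005]
ft_force: [-4.8, 0.1, 3.0]
width: 0.0136
```

>>> jog_arm([
  [-0.001,0,0,0,0,0],
  [0,0,0,0,0,0],
])

```text
t: 13.87
position: [0.5119, 0.012, 0.179]
tcp_rot: [-0.174, 3.078, 0.005]
ft_force: [-5.6, -1.0, 3.2]
width: 0.0134
```

>>> jog_arm([
  [-0.001,0,-0.0001,0,0,0],
  [0,0,0,0,0,0],
])

```text
t: 14.03
position: [0.5122, 0.012, 0.179]
tcp_rot: [-0.174, 3.079, 0.004]
ft_force: [-7.0, -1.0, 3.1]
width: 0.0137
```

>>> jog_arm([
  [-0.001,0,0,0,0,0],
  [0,0,0,0,0,0],
])

```text
t: 14.2
position: [0.5125, 0.0121, 0.1789]
tcp_rot: [-0.173, 3.079, 0.004]
ft_force: [-6.5, 0.1, 3.3]
width: 0.0136
```

>>> jog_arm([
  [-0.001,0,0,0,0,0],
  [0,0,0,0,0,0],
])

```text
t: 14.37
position: [0.5127, 0.0121, 0.1789]
tcp_rot: [-0.173, 3.08, 0.004]
ft_force: [-7.5, -1.5, 4.4]
width: 0.0131
```

>>> jog_arm([
  [-0.001,0,0,0,0,0],
  [0,0,0,0,0,0],
])

```text
t: 14.53
position: [0.513, 0.0122, 0.1788]
tcp_rot: [-0.174, 3.08, 0.004]
ft_force: [-8.4, -0.9, 5.2]
width: 0.0133
```

>>> jog_arm([
  [-0.001,0,0,0,0,0],
  [0,0,0,0,0,0],
])

```text
t: 14.7
position: [0.5132, 0.0123, 0.1787]
tcp_rot: [-0.173, 3.081, 0.004]
ft_force: [-7.5, -0.4, 4.8]
width: 0.0132
```

>>> jog_arm([
  [-0.001,0,0,0,0,0],
  [0,0,0,0,0,0],
])

```text
t: 14.87
position: [0.5135, 0.0123, 0.1787]
tcp_rot: [-0.173, 3.082, 0.004]
ft_force: [-8.6, -2.0, 6.1]
width: 0.0138
```

>>> jog_arm([
  [-0.001,0,0,0,0,0],
  [0,0,0,0,0,0],
])

```text
t: 15.03
position: [0.5137, 0.0124, 0.1786]
tcp_rot: [-0.173, 3.082, 0.004]
ft_force: [-8.8, -1.8, 7.2]
width: 0.0134
```

The vertical load on the tool is growing as the fingers sag, so I ease it slightly upward.

>>> jog_arm([
  [0,0,-0.001,0,0,0],
  [0,0,0,0,0,0],
])

```text
t: 15.2
position: [0.5138, 0.0124, 0.1787]
tcp_rot: [-0.174, 3.082, 0.005]
ft_force: [-5.9, -1.1, 1.7]
width: 0.0136
```

>>> jog_arm([
  [-0.001,0,-0.0001,0,0,0],
  [0,0,0,0,0,0],
])

```text
t: 15.37
position: [0.514, 0.0125, 0.1787]
tcp_rot: [-0.173, 3.083, 0.005]
ft_force: [-7.7, -2.9, 1.5]
width: 0.0132
```

>>> jog_arm([
  [-0.001,0,-0.0002,0,0,0],
  [0,0,0,0,0,0],
])

```text
t: 15.53
position: [0.5144, 0.0125, 0.1787]
tcp_rot: [-0.173, 3.083, 0.005]
ft_force: [-8.4, -1.7, 2.3]
width: 0.0133
```

>>> jog_arm([
  [-0.001,0,-0.0002,0,0,0],
  [0,0,0,0,0,0],
])

```text
t: 15.7
position: [0.5146, 0.0126, 0.1787]
tcp_rot: [-0.173, 3.084, 0.004]
ft_force: [-8.7, -1.0, 1.7]
width: 0.0135
```

>>> jog_arm([
  [-0.001,0,-0.0002,0,0,0],
  [0,0,0,0,0,0],
])

```text
t: 15.87
position: [0.5149, 0.0127, 0.1788]
tcp_rot: [-0.174, 3.085, 0.004]
ft_force: [-9.2, -0.6, 1.9]
width: 0.0134
```

>>> jog_arm([
  [-0.001,0,-0.0002,0,0,0],
  [0,0,0,0,0,0],
])

```text
t: 16.03
position: [0.5151, 0.0127, 0.1788]
tcp_rot: [-0.173, 3.085, 0.004]
ft_force: [-9.6, -0.6, 2.3]
width: 0.0137
```

>>> jog_arm([
  [-0.0006,0,-0.0002,0,0,0],
  [0,0,0,0,0,0],
])

```text
t: 16.2
position: [0.5152, 0.0127, 0.1787]
tcp_rot: [-0.173, 3.086, 0.004]
ft_force: [-11.3, -1.9, 1.2]
width: 0.0134
```

>>> jog_arm([
  [0,0,0,0,0,0],
])

```text
t: 16.28
position: [0.5152, 0.0127, 0.1788]
tcp_rot: [-0.173, 3.086, 0.004]
ft_force: [-9.9, -0.7, 1.9]
width: 0.0133
```

Run:
```python
from h import *
st()
im=robot.read_camera('side')
st()
cv2.imwrite('pics/side10.png',roi(im,240,160,360,250,6))
cv2.imwrite('pics/top10.png',roi(robot.read_camera('top'),240,110,400,230,5))
st()
```

```text
t 16.28 [0.5152 0.0127 0.1788] psi -3.0293 tilt [0.0507 0.0057] F [-9.8517 -0.7215  1.8658] w 0.0133 q [-0.1014  0.4256 -0.4882  0.6071  0.0108 -0.2134]
t 16.33 [0.5152 0.0127 0.1788] psi -3.0293 tilt [0.0507 0.0057] F [-9.8384 -0.677   2.0021] w 0.0136 q [-0.1014  0.4256 -0.4883  0.6071  0.0108 -0.2134]
t 16.38 [0.5152 0.0127 0.1787] psi -3.0293 tilt [0.0507 0.0057] F [-10.5711  -2.5908   1.2583] w 0.0133 q [-0.1014  0.4256 -0.4883  0.6071  0.0108 -0.2134]
```

View pics/side10.png

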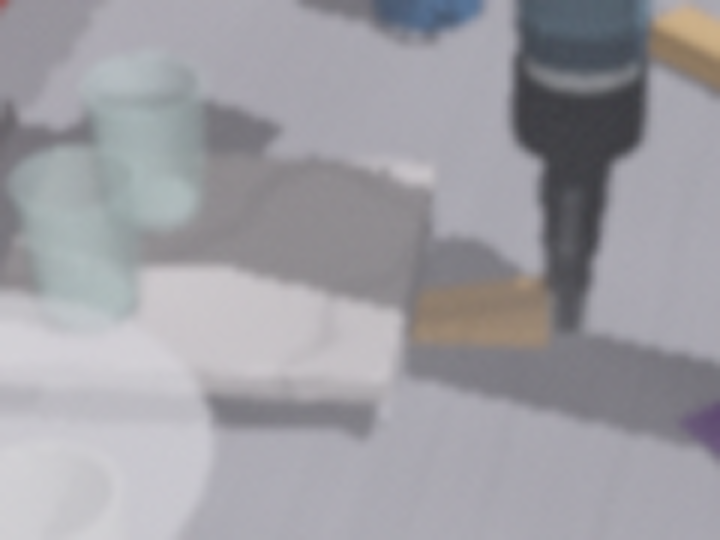

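The push holds at about 10.3 N. The wedge is straight and flat with about 40 mm under the edge. Backing straight off, then up.

>>> jog_arm([
  [0.004,0,-0.0002,0,0,0],
  [0.004,0,-0.0002,0,0,0],
  [0.008,0,-0.0004,0,0,0],
  [0.02,0,-0.001,0,0,0],
  [0.04,0,-0.002,0,0,0],
])

```text
t: 16.8
position: [0.4847, 0.0081, 0.1819]
tcp_rot: [-0.174, 3.067, 0.003]
ft_force: [0.4, 0.2, -0.8]
width: 0.0131
```

>>> jog_arm([
  [0.04,0,-0.04,0,0,0],
  [0.05,0,-0.06,0,0,0],
  [0.03,0,-0.06,0,0,0],
  [0,0,-0.06,0,0,0],
  [0,0,0,0,0,0],
])

```text
t: 17.22
position: [0.4174, 0.0005, 0.2925]
tcp_rot: [-0.173, 3.064, 0.001]
ft_force: [1.8, 0.6, 0.8]
width: 0.0134
```

Run:
```python
from h import *
st()
im=robot.read_camera('side')
cv2.imwrite('pics/side11.png',roi(im,240,160,360,250,6))
cv2.imwrite('pics/top11.png',roi(robot.read_camera('top'),240,110,400,230,5))
```

```text
t 17.22 [0.4174 0.0005 0.2925] psi -3.0289 tilt [0.0729 0.0049] F [1.821  0.6222 0.8399] w 0.0134 q [-0.1565  0.101  -0.5884  0.8101  0.0161 -0.2685]
```

View pics/side11.png

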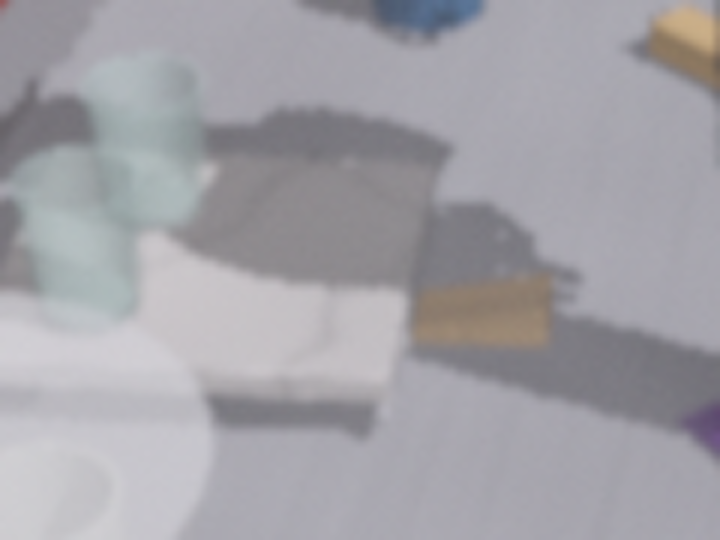

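View pics/top11.png

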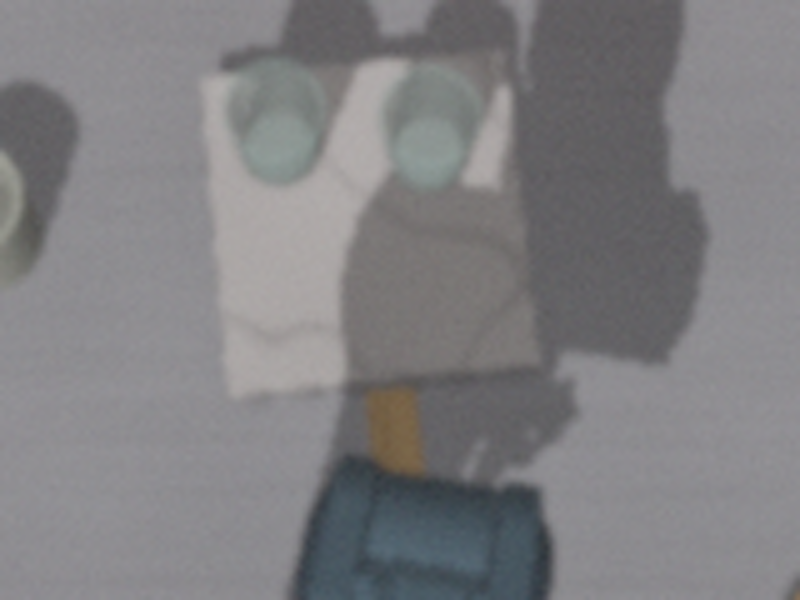

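The wedge stayed put on release: its back edge is at x≈552 in the side crop both before and after. It sits square at the middle of the edge, at (392,385) in the top crop, and the tumblers have not moved. Letting the arm settle, then handing in.

>>> jog_arm([
  [0,0,0,0,0,0],
  [0,0,0,0,0,0],
  [0,0,0,0,0,0],
])

```text
t: 17.57
position: [0.4148, 0.0011, 0.2854]
tcp_rot: [-0.174, 3.078, 0.005]
ft_force: [-0.7, -0.3, 0.2]
width: 0.0138
```

Run:
```python
from h import *
st()
print(robot.close_job())
```

```text
t 17.57 [0.4148 0.0011 0.2854] psi -3.0288 tilt [0.0585 0.0067] F [-0.6718 -0.3219  0.2489] w 0.0138 q [-0.1559  0.111  -0.5969  0.8062  0.0157 -0.2683]
the job is handed in; nothing more can be done
None
```

The wedge is jammed under the middle of the riser's front edge, and the job was handed in at 17.6 s; no verdict is reported.

I gripped the left wooden piece, which the close crop showed to be the tapered one. I laid it square in front of the riser, let go, and pushed its back face with nearly closed fingers. The push went in half-millimetre steps near the end and held at about 10 N; the highest reading was about 11.5 N.

**Last checks:**
- **Wedge:** it did not move in the pictures when I backed off. It lies flat and square at the middle of the edge, roughly 40 mm in, judged from the images and the arm's position.
- **Tumblers and riser:** the tumblers stand where they were, and I saw no hand contact with the riser.
- **Arm:** it is clear, and the force reads near zero.

**Not confirmed or uneven:**
- **Jam force:** the force left between wedge and riser after release could not be measured directly.
- **Downward load:** partway through, the fingers sagged and pressed down with about 7 N. I eased that off, which dropped the push to about 6 N, and then pushed back up to about 10 N.
- **Heights from two views:** a rough two-view measurement put the slab's front corners 10 to 15 mm lower than expected. I took this as loose corner picks and relied on the top view instead.

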